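# Jog a sample bottle to the reader

### The job

Stand the bottle with the dark grey contents upright in the round dish of the feeder's carriage and let go of it. Then press the yellow jog button on the sloping panel and hold it down in one unbroken press until the carriage has carried the bottle to the reader and its red pointer is on the green band, and release the button so that it stops there; the carriage runs only while the button is down and cannot come back. Leave the other two bottles alone.

Things in the scene. Friction and masses are not known exactly. Their poses are not given: they have to be found in the camera images.
- dark_bottle_center (a point): clear sample bottle with white ribbed screw cap and dark grey contents, 54 mm diameter, 118 mm tall, about 0.12 kg, standing upright on the bench; this point is its centre, 59 mm above its underside; z points to the cap (the one to load). A tall bench oven stands to the left of the bottles (left of y = 0.45 m, from x = 0.4 m on): keep the arm clear of it
- green_bottle_center (a point): clear sample bottle with white ribbed screw cap and green contents, 54 mm diameter, 118 mm tall, about 0.12 kg, standing upright on the bench; this point is its centre, 59 mm above its underside; z points to the cap (leave alone)
- pale_bottle_center (a point): clear sample bottle with white ribbed screw cap and pale yellow contents, 54 mm diameter, 118 mm tall, about 0.12 kg, standing upright on the bench; this point is its centre, 59 mm above its underside; z points to the cap (leave alone)
- feeder: grey bench feeder fixed to the bench, 150 mm deep, 410 mm wide. Origin: on its underside, on the track's centre line; x away from the robot (give or take its yaw), y along the track, z up. The track fills y -70 to +180 mm, its top 40 mm high; the white console (110 x 150 mm, turned 60 degrees) stands centred at y = -140 mm; its visor, the highest part, reaches 168 mm above the bench.
- carriage_seat (a point): centre of the floor of the white round dish on the feeder's carriage, 56 mm above the bench and on the track's centre line; the bottle stands on this floor. The dish is 72 mm across inside and its lip rises 6 mm above the floor; the aluminium carriage under it is 90 mm (x) by 84 mm (y), with a red pointer at its front edge. Axes as the feeder's.
- reader_mark (a point): middle of the green stop band, taken on the track's centre line at the height of carriage_seat; axes as the feeder's. The carriage starts 52 to 98 mm away at +y of it. The band, 24 mm wide along y, is on the feeder's front edge; the white reader head (35 x 60 mm, 130 mm tall, front face 61 mm behind the centre line) stands in line behind it and shifts along the track from case to case.
- carriage (a joint): travel of the carriage in m from its start at 0 towards the console (the feeder's -y), at most 0.13; when carriage_seat is level with reader_mark along y the red pointer is at the middle of the band. Runs at about 15 mm/s while the jog button is down; when the button is let go it stops in the next of its notches, 8 mm apart (so 0 to 8 mm further on), and is locked there.
- jog_face (a point): centre of the yellow jog button's face, 42 mm diameter, 105 mm above the bench, on the console's panel, which slopes 32 degrees and faces up and outwards, to the robot's right. z points straight out of the button (press along -z, 32 degrees from vertical), x up the slope, y level along the panel. A fixed visor 114 mm wide covers it: underside 57 mm above this point, its edge 11 mm further out.
- jog (a joint): how far the jog button is pressed in m: 0 up, 0.009 fully down against its stop; spring return, about 3 N to start it and 6 N fully down. The carriage runs when it is pressed more than about 0.005.
Not all that is in view belongs to the job. What is shaped like the part that bears dark_bottle_center but orange or purple is not meant.

How it is judged:
By the outcome, as a careful person would: the job done as asked, in the order asked, and still so for the second after the job is handed in, with the robot touching nothing.
It also fails if it takes over 61 s, if anything falls off the work surface, if the arm or the gripper's body presses on something with over 40 N, if the wrist force passes 120 N, or if a joint passes its speed limit or range.

### The arm

A 7-joint arm with a two-finger parallel gripper is mounted at the origin on a cart in front of the work surface, level with it; the furniture and walls round the work are solid. World frame = base frame: x ahead of the robot, y to its left, z up, the work surface at z = 0. Lengths are in m, angles in rad, forces in N, time in s.
With the tool pointing down it reaches from about 0.425 to 0.875 m from the base axis. Payload 4.7 kg.
Tool frame: the origin (TCP) lies between the finger pads; the fingertips stand 14 mm ahead of it and the grasp point (between the pads) lies 5 mm behind it; z points along the fingers, y is the line along which they close (so a half turn about z gives the same grasp; the last joint's range is limited). The gripper opens to 87 mm and grips with 3 to 60 N. Pads are 19 mm wide; open, the fingers measure 117 mm over their backs; the gripper's body (75 mm by 190 mm) begins 51 mm behind the grasp point.
Start: joints at [1.275, 0.321, -0.07, 1.45, 0.023, 1.371, -0.057], TCP at [0.198, -0.619, 0.237] pointing down, gripper open.
Joint ranges: [-2.86, 2.86], [-0.3, 2.09], [-1.38, 1.24], [0.06, 2.45], [-1.56, 4.7], [0.09, 2.05], [-2.69, 2.69]. Speed limits (rad/s): [2.57, 2.57, 3.14, 3.14, 3.14, 3.14, 3.14].

### API

Orientations are given as a rotation vector (axis times angle).
In Python, from plant import robot gives the robot as it stands.
- The arm moves only by the shell command python3 -m jog 'ROWS'. ROWS is JSON, a list of rows, each an object with "linear": the shift along the tool's x, y, z each as a share of 0.025 m, from -1 to 1, a list of three; "rot": the turn, a rotation vector about the tool's x, y, z each as a share of 10 degrees, from -1 to 1, a list of three; "claw": the finger opening in mm, from 0 to 87. In form: [{"linear": [x, y, z], "rot": [wx, wy, wz], "claw": claw}, ...]. A call has 1 to 12 rows; each row shifts and turns the commanded pose from where the row before left it, along the tool's axes as they then stand; what a row does not reach is not made up. A row lasts 1/8 s, in which the tool goes at most 62.5 mm and 10.7 degrees, less where a joint would pass 70% of its speed; a pose out of reach is approached as far as the arm can. A call with a number of a shift or a turn outside -1 to 1 is refused whole. A call with a gripper value outside its range is refused whole. The fingers move at their own pace and stop on an object; the grip force is fixed at half the most. Time passes only in rows, so rows that do not move let the fingers close. It gives the time, the measured TCP pose, the force, the opening and the grip force at its end, in the units of the state.
- robot.observe(): the state, without advancing time (a new reading comes with each control period).
- robot.grab_frame(name): name is "scene" or "top" or "wrist"; returns the picture (384x512x3 uint8, red, green, blue); there is no depth.
- robot.camera_model(name): a dict with "intrinsics" (3x3 intrinsics, pixels), "k1" (the pictures are not rectified: a ray, as slopes to the right and down, at radius r is drawn at 1 + k1 r^2 times it, then the intrinsics apply), "view" (4x4, takes a point from world to camera coordinates). Camera axes: x right, y up, looking along -z (the intrinsics and any distortion apply to the point x, -y, -z); pixel columns grow to the right and rows downward; lengths in m; the calibration is good to about 2 mm. A picture is of the moment at which its call begins: read the wrist's pose just before it. camera_model takes no time and is no camera call; for the wrist camera it gives the pose at the moment of the call.
- robot.close_job(): hands the job in; it is judged then, once.
Trained networks look in the newest picture that a camera, given by its name, has taken for a name from the list of things; names that differ only in an ending like _2 or _b are one class to them, and where a whole thing is asked for, a point or a joint stands for the part that bears it (a point fixed in the world has none). Each returns a list of dicts, best first, with "p" (0 to 1); they miss things now and then, are a little off and sometimes report something else, mostly with a low value. They report only what shows in the picture. A call takes as long as a camera call. They do not tell look-alikes from the thing itself.
- robot.recognise(camera, label): "rect" ([left, top, right, bottom] as shares, 0 to 1, of the picture: columns of its width, rows of its height, round what is visible of it).
- robot.regions_of(camera, label): "region" (384x512 bool, what is visible of it) and "rect" ([left, top, right, bottom] as shares, 0 to 1, of the picture: columns of its width, rows of its height, round what is visible of it).
- robot.mark_of(camera, label): "position" ([column, row] as shares, 0 to 1, of the picture: columns of its width, rows of its height: a listed point, or the origin of a listed thing).
The state is a dict: "clock": time; "joint_pos": joint angles; "qd": joint speeds; "tau": joint torques, N m; "tool_pos": TCP position; "tool_rot": TCP orientation; "force": force on the tool from outside, world axes, zero at the start; "moment": the same for the moment, N m; "gripper_width": finger opening in m; "gripper_force": force on a finger pad.
Only numpy, scipy, OpenCV 4.12 (cv2) and the standard library are available. Lean on these libraries where they do the work, as an engineer would, in place of code of your own. Each camera call takes 0.05 s, during which the arm holds its last target. There are 200 camera calls.

## Working session

There is one attempt and no reset: what is moved stays moved. The work goes in short steps, Python scripts to look and compute and a shell command to move; the robot and the scene stay as the last step left them, time stands still between calls to the robot, and variables do not carry over. Pictures are saved under pics/ and viewed, at most 14 in all, crops included, and the job is handed in when it is done.

```bash
mkdir -p pics; cat > h.py <<'E'
from plant import robot
import numpy as np, cv2
from scipy.spatial.transform import Rotation as R
def ray(cam,px,model=None):
    m=model or robot.camera_model(cam);K=np.array(m["intrinsics"]);V=np.array(m["view"])
    d=cv2.undistortPoints(np.array([[px]],float),K,np.array([m["k1"],0,0,0.]))[0,0]
    # forward model: drawn = (1+k1 r^2)*slope == opencv model
    Rw=V[:3,:3].T;o=-Rw@V[:3,3];v=Rw@np.array([d[0],-d[1],-1]);return o,v/np.linalg.norm(v)
def atz(cam,px,z,model=None):
    o,v=ray(cam,px,model);return o+v*(z-o[2])/v[2]
def proj(cam,P,model=None):
    m=model or robot.camera_model(cam);K=np.array(m["intrinsics"]);V=np.array(m["view"])
    c=V[:3,:3]@np.array(P)+V[:3,3];s=np.array([c[0],-c[1]])/-c[2];s=s*(1+m["k1"]*(s@s))
    return (K@np.append(s,1))[:2]
def px(p): return np.array(p)*[512,384]
def tri(a,b):
    (o1,v1),(o2,v2)=a,b
    A=np.stack([v1,-v2],1);t=np.linalg.lstsq(A,o2-o1,rcond=None)[0]
    p,q=o1+v1*t[0],o2+v2*t[1];return (p+q)/2,np.linalg.norm(p-q)
E
python3 - <<'E'
from h import *
s=robot.observe();print(s)
ims=[robot.grab_frame(n) for n in("scene","top")]
cv2.imwrite("pics/a.png",cv2.resize(cv2.cvtColor(np.vstack(ims),4),(400*1,600)))
for n,i in zip(("scene","top"),ims): cv2.imwrite(f"pics/{n}.png",cv2.cvtColor(i,4))
for l in["dark_bottle_center","green_bottle_center","pale_bottle_center","carriage_seat","reader_mark","jog_face","feeder"]:
    r={}
    for c in("scene","top"):
        for d in robot.mark_of(c,l)[:3]:
            p=px(d["position"]);r.setdefault(c,p);print(l,c,round(d["p"],2),p.round(1))
    if len(r)==2: print("   tri",[np.round(x,4) for x in tri(ray("scene",r["scene"]),ray("top",r["top"]))])
E
```

```text
{'clock': 0.0, 'joint_pos': array([ 1.27511758,  0.32182547, -0.07007702,  1.45167368,  0.02257595,
        1.37079305, -0.05691648]), 'qd': array([-1.17739356e-03,  4.99971536e-04,  9.58766419e-04,  1.94755346e-04,
        3.87112080e-05,  1.28816684e-03,  2.77916542e-04]), 'tau': array([ 7.71268951e-04, -4.91284561e+01, -4.03220225e-01, -3.12536144e+01,
       -6.37623598e-02,  4.37272363e-02,  1.62269348e-04]), 'tool_pos': array([ 0.19794769, -0.61857301,  0.23546048]), 'tool_rot': array([-3.10212874e+00, -4.84369505e-01,  5.82536154e-04]), 'force': array([-0.0602186 , -0.34963222, -0.57737165]), 'moment': array([-0.01004794, -0.00075968,  0.01462483]), 'gripper_force': 0.0, 'gripper_width': 0.0868749058250009}
dark_bottle_center scene 0.91 [215.6 264.1]
dark_bottle_center scene 0.61 [226.3 243.9]
dark_bottle_center scene 0.61 [134.7 233.5]
dark_bottle_center top 0.83 [158.1 153.3]
dark_bottle_center top 0.82 [167.5 243.2]
dark_bottle_center top 0.7 [199.7 224.7]
   tri [array([0.5777, 0.2648, 0.0205]), np.float64(0.2329)]
green_bottle_center scene 0.97 [190.1 223.9]
green_bottle_center scene 0.6 [253.3 205.7]
green_bottle_center top 0.62 [197.7 171.8]
   tri [array([0.6022, 0.2031, 0.0651]), np.float64(0.0038)]
pale_bottle_center scene 0.74 [168.8 246.9]
pale_bottle_center top 0.73 [155.7 199.5]
   tri [array([0.5221, 0.3299, 0.0708]), np.float64(0.0048)]
carriage_seat scene 0.98 [241.1 213.1]
carriage_seat top 0.96 [255.2 184.4]
   tri [array([0.5625, 0.0311, 0.0534]), np.float64(0.0016)]
reader_mark scene 0.64 [255.2 203.9]
reader_mark top 0.74 [199.8 223.9]
   tri [array([0.4096, 0.1604, 0.1817]), np.float64(0.0576)]
jog_face scene 0.47 [300.1 173.4]
feeder scene 0.77 [270.3 214.1]
feeder top 0.74 [295.3 179.6]
   tri [array([ 0.5787, -0.1056, -0.002 ]), np.float64(0.0249)]
```

View pics/scene.png

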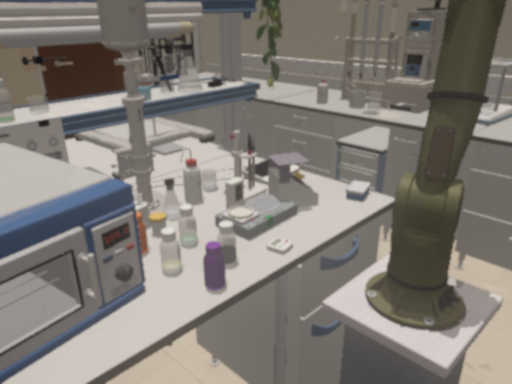

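View pics/top.png

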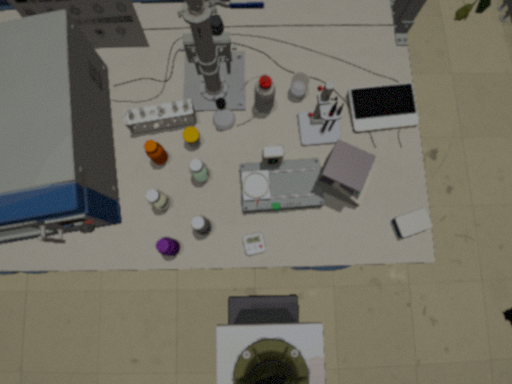

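The dark bottle candidates are scene (226,244)/top (200,225), which is grey with a white cap, the purple one at scene (215,264)/top (167,245), and the orange one at scene (138,235)/top (157,152). The grey one with the white cap fits. I'll confirm it in a crop and measure the feeder.

```bash
python3 - <<'E'
from h import *
S=cv2.imread("pics/scene.png");T=cv2.imread("pics/top.png")
a=cv2.resize(S[140:300,130:330],(800,640),interpolation=2)[:, :]
a=cv2.resize(a,(375,300));b=cv2.resize(T[130:260,140:390],(577,300),interpolation=2)
c=cv2.resize(T[130:265,180:390],(800,514),interpolation=2)
d=cv2.resize(S[200:290,150:260],(110,90));c[:0]=0
c2=np.vstack([c[:,:],])
cv2.imwrite("pics/crop1.png",c)
cv2.imwrite("pics/crop2.png",cv2.resize(S[140:300,130:330],(750,600),interpolation=2))
print("dark",tri(ray("scene",(226.3,243.9)),ray("top",(199.7,224.7))))
for n,I in(("scene",S),("top",T)):
    h=cv2.cvtColor(I,cv2.COLOR_BGR2HSV)
    g=cv2.inRange(h,(40,90,60),(85,255,255));k,l,st,ce=cv2.connectedComponentsWithStats(g)
    for i in range(1,k):
        if st[i,4]>5: print(n,"green",st[i],ce[i].round(1),atz(n,ce[i],.04).round(4))
print(np.array(robot.camera_model("top")["view"]).round(3),robot.camera_model("top")["intrinsics"])
# feeder outline in top
for p in [(240,165),(319,159),(322,208),(243,212)]: print(p,atz("top",p,.04).round(3))
E
```

```text
dark (array([0.44432189, 0.19878119, 0.05719805]), np.float64(0.0006151855342389088))
top green [272 203   9   7  53] [275.6 206. ] [ 0.4975 -0.0287  0.04  ]
[[-0.024 -1.     0.     0.048]
 [ 0.98  -0.023  0.196 -0.532]
 [-0.196  0.005  0.981 -1.008]
 [ 0.     0.     0.     1.   ]] [[351.69735398   0.         254.12472377]
 [  0.         351.69735398 194.07898192]
 [  0.           0.           1.        ]]
(240, 165) [0.629 0.077 0.04 ]
(319, 159) [ 0.643 -0.17   0.04 ]
(322, 208) [ 0.488 -0.169  0.04 ]
(243, 212) [0.482 0.07  0.04 ]
```

View pics/crop1.png

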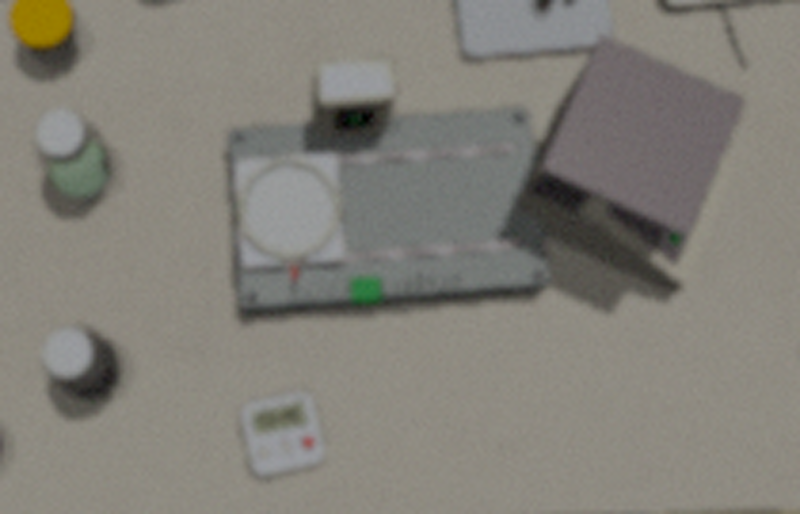

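View pics/crop2.png

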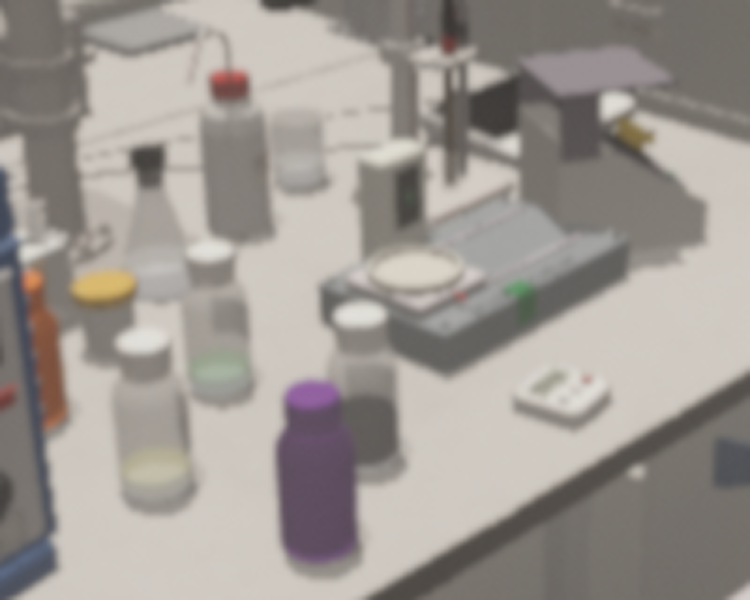

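The crop confirms it: the dark bottle with the white cap and grey contents is at scene (226,244)/top (200,225). The purple bottle is a look-alike. The carriage pointer is at crop (295,270) and the band at (366,290); the console visor is to the right and its yellow button faces right. Moving above the bottle along an arc.

```bash
python3 -m jog '[{"linear":[1,-1,0],"rot":[0,0,-0.25],"claw":87},{"linear":[1,-1,0],"rot":[0,0,-0.25],"claw":87},{"linear":[1,-1,0],"rot":[0,0,-0.25],"claw":87},{"linear":[1,-1,0],"rot":[0,0,-0.25],"claw":87},{"linear":[1,-1,0],"rot":[0,0,-0.25],"claw":87},{"linear":[1,-1,0],"rot":[0,0,-0.25],"claw":87},{"linear":[1,0,0],"rot":[0,0,-0.29],"claw":87},{"linear":[1,0,0],"rot":[0,0,-0.29],"claw":87},{"linear":[1,0,0],"rot":[0,0,-0.29],"claw":87},{"linear":[1,0,0],"rot":[0,0,-0.29],"claw":87},{"linear":[1,0,0],"rot":[0,0,-0.29],"claw":87},{"linear":[1,0,0],"rot":[0,0,-0.29],"claw":87}]'
```

```text
clock: 2.3
tool_pos: [0.3896, -0.3243, 0.2365]
tool_rot: [-2.843, -1.336, 0.0]
force: [0.1, 0.5, -0.6]
gripper_width: 0.0873
gripper_force: 0.0
```

```bash
cat >> h.py <<'E'
def go(target,yaxis=None,zaxis=(0,0,-1)):
    s=robot.observe();p=s["tool_pos"];M=R.from_rotvec(s["tool_rot"])
    if yaxis is not None:
        z=np.array(zaxis,float);z/=np.linalg.norm(z);y=np.array(yaxis,float);y-=z*(y@z);y/=np.linalg.norm(y)
        G=R.from_matrix(np.stack([np.cross(y,z),y,z],1))
    else: G=M
    print("t",round(s["clock"],2),"p",p.round(4),"z",M.as_matrix()[:,2].round(3),"y",M.as_matrix()[:,1].round(3),"w",round(s["gripper_width"],4),"F",s["force"].round(1))
    print("rot units total",((M.inv()*G).as_rotvec(degrees=True)/10).round(2))
    d=np.array(target)-p
    print("lin units now-axes",(M.inv().apply(d)/.025).round(2)," after-turn axes",(G.inv().apply(d)/.025).round(2))
E
python3 -c "
from h import *
go((.444,.199,.2),(.91,.41,0))"
```

```text
t 2.3 p [ 0.3896 -0.3243  0.2365] z [-0.  0. -1.] y [ 0.77  -0.638 -0.   ] w 0.0873 F [ 0.1  0.5 -0.6]
rot units total [-0.   -0.   -6.39]
lin units now-axes [ 17.5  -11.68   1.46]  after-turn axes [18.19 10.58  1.46]
```

```bash
python3 -m jog '[{"linear":[1,0,0],"rot":[0,0,-0.29],"claw":87},{"linear":[1,0,0],"rot":[0,0,-0.29],"claw":87},{"linear":[1,0,0],"rot":[0,0,-0.29],"claw":87},{"linear":[1,0,0],"rot":[0,0,-0.29],"claw":87},{"linear":[1,0,0],"rot":[0,0,-0.29],"claw":87},{"linear":[1,0,0],"rot":[0,0,-0.29],"claw":87},{"linear":[1,0,0],"rot":[0,0,-0.29],"claw":87},{"linear":[1,0,0],"rot":[0,0,-0.29],"claw":87},{"linear":[1,0,0],"rot":[0,0,-0.29],"claw":87},{"linear":[1,0,0],"rot":[0,0,-0.29],"claw":87},{"linear":[1,0,0],"rot":[0,0,-0.29],"claw":87},{"linear":[1,0,0],"rot":[0,0,-0.29],"claw":87}]' && python3 -c "
from h import *
robot.grab_frame('wrist')
i=robot.grab_frame('wrist');cv2.imwrite('pics/w1.png',cv2.cvtColor(i,4))
go((.444,.199,.2),(.91,.41,0))
for l in ['carriage_seat','reader_mark','jog_face','feeder']:
  for d in robot.mark_of('wrist',l)[:2]: q=px(d['position']);print(l,round(d['p'],2),q.round(1),atz('wrist',q,{'feeder':0,'jog_face':.105}.get(l,.056)).round(4))
"
```

```text
clock: 3.8
tool_pos: [0.5083, -0.0538, 0.2365]
tool_rot: [2.314, 2.125, -0.0]
force: [-0.4, 0.7, -0.4]
gripper_width: 0.087
gripper_force: 0.0
t 3.9 p [ 0.5085 -0.0512  0.2367] z [ 0.     0.001 -1.   ] y [ 0.997 -0.081  0.   ] w 0.0873 F [-0.5 -0.8 -0.2]
rot units total [ 0.   -0.01 -2.89]
lin units now-axes [ 9.76 -3.38  1.48]  after-turn axes [10.18  1.76  1.47]
carriage_seat 0.74 [297.9 105.2] [0.5617 0.0266 0.056 ]
feeder 0.82 [300.3 199.4] [ 0.5667 -0.11    0.    ]
feeder 0.27 [299.6 105.8] [0.5723 0.0239 0.    ]
```

View pics/w1.png

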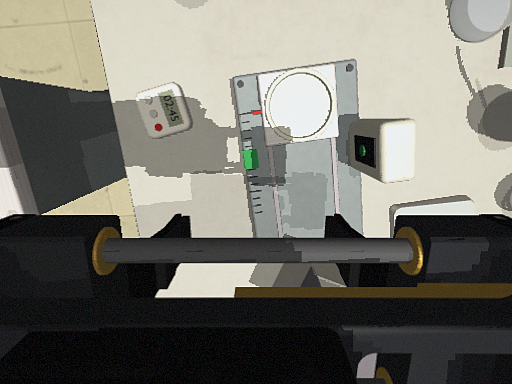

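The wrist view shows the dish at (299,105), the red pointer at (257,113), the green band at (250,159) and the reader at (385,150). I'll compute the feeder frame from these.

```bash
python3 - <<'E'
from h import *
I=cv2.imread("pics/w1.png");h=cv2.cvtColor(I,cv2.COLOR_BGR2HSV)
def c(m,roi):
    x0,y0,x1,y1=roi;mm=np.zeros_like(m);mm[y0:y1,x0:x1]=m[y0:y1,x0:x1];M=cv2.moments(mm,True);return np.array([M["m10"]/M["m00"],M["m01"]/M["m00"]]),M["m00"]
b,_=c(cv2.inRange(h,(40,90,40),(85,255,255)),(235,140,270,180))
r,_=c(cv2.inRange(h,(0,120,80),(10,255,255))|cv2.inRange(h,(170,120,80),(180,255,255)),(245,100,275,125))
P=lambda q,z:atz("wrist",q,z)
print("band",b,P(b,.04).round(4),"pointer",r,P(r,.048).round(4))
A,B,C=P((234,77),.04),P((355,60),.04),P((251,235),.04)
print("corners",A.round(4),B.round(4),C.round(4), "depth",np.linalg.norm(A-B))
print("yaw from end",np.degrees(np.arctan2((B-A)[1],(B-A)[0])),"from front",np.degrees(np.arctan2(-(A-C)[0],(A-C)[1])))
print("dish c",P((298.5,105),.060).round(4))
E
```

```text
band [250.18928571 158.725     ] [ 0.4995 -0.0365  0.04  ] pointer [256.78125 112.     ] [0.5132 0.0201 0.048 ]
corners [0.4898 0.0626 0.04  ] [0.6333 0.0681 0.04  ] [ 0.4904 -0.1427  0.04  ] depth 0.14364284313645356
yaw from end 2.2036665112825586 from front 0.15779722100651286
dish c [0.5618 0.0232 0.06  ]
```

```bash
python3 -m jog '[{"linear":[1,0.1,0],"rot":[0,0,-0.29],"claw":87},{"linear":[1,0.1,0],"rot":[0,0,-0.29],"claw":87},{"linear":[1,0,0],"rot":[0,0,-0.29],"claw":87},{"linear":[1,-0.1,0],"rot":[0,0,-0.29],"claw":87},{"linear":[1,-0.1,0],"rot":[0,0,-0.29],"claw":87},{"linear":[1,-0.2,0],"rot":[0,0,-0.29],"claw":87},{"linear":[1,0,0],"rot":[0,0,-0.29],"claw":87}]' && python3 -c "
from h import *
robot.grab_frame('wrist')
i=robot.grab_frame('wrist');cv2.imwrite('pics/w2.png',cv2.cvtColor(i,4))
go((.444,.199,.2),(.91,.41,0))
for d in robot.mark_of('wrist','dark_bottle_center')[:3]: q=px(d['position']);print(round(d['p'],2),q.round(1),atz('wrist',q,.059).round(4))
"
```

```text
clock: 4.97
tool_pos: [0.4913, 0.1183, 0.2366]
tool_rot: [1.902, 2.499, -0.001]
force: [0.8, 0.2, -0.4]
gripper_width: 0.0871
gripper_force: 0.0
t 5.08 p [0.491  0.1207 0.2369] z [ 0.     0.001 -1.   ] y [0.963 0.27  0.001] w 0.0869 F [-0.3 -0.5  0.1]
rot units total [ 0.   -0.   -0.86]
lin units now-axes [ 3.52 -0.97  1.48]  after-turn axes [ 3.63 -0.43  1.47]
0.82 [236.4 105.8] [0.4451 0.1926 0.059 ]
0.75 [478.3  34.7] [0.6795 0.333  0.059 ]
```

View pics/w2.png

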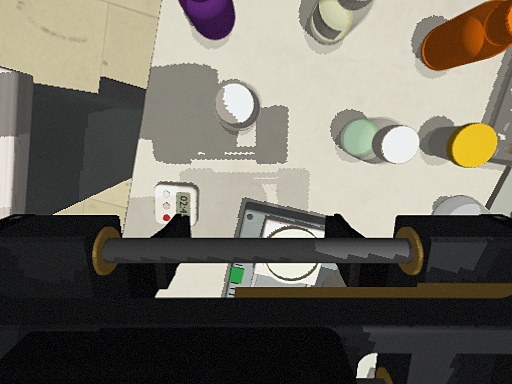

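The wrist view shows the dark bottle's white cap at (238,102), with the green, pale and purple bottles clear of it.

```bash
python3 - <<'E'
from h import *
m0=robot.camera_model("wrist");i=robot.grab_frame("wrist");h=cv2.cvtColor(i,cv2.COLOR_RGB2HSV)
print("drift",np.abs(np.array(robot.camera_model("wrist")["view"])-np.array(m0["view"])).max())
def blob(I,roi,th):
    g=cv2.cvtColor(I,cv2.COLOR_RGB2GRAY);x0,y0,x1,y1=roi;m=(g[y0:y1,x0:x1]>th).astype(np.uint8)
    k,l,s,c=cv2.connectedComponentsWithStats(m);j=1+np.argmax(s[1:,4]);return s[j],c[j]+[x0,y0]
for d in robot.mark_of('wrist','dark_bottle_center')[:1]: q=px(d['position']);print("mark",q,atz('wrist',q,.059,m0).round(4))
for th in(215,235):
    s,c=blob(i,(215,80,255,123),th);print("cap",s,c,atz("wrist",c,.118,m0).round(4))
for l in["carriage_seat","reader_mark"]:
    for d in robot.mark_of('wrist',l)[:1]: q=px(d['position']);print(l,q,atz('wrist',q,.056,m0).round(4))
T=robot.grab_frame("top")
for l in["carriage_seat","reader_mark","dark_bottle_center","jog_face"]:
    for d in robot.mark_of('top',l)[:2]: q=px(d['position']);print("top",l,round(d['p'],2),q,atz('top',q,.059 if 'bott' in l else .056).round(4))
# predicted pixels of dish centre candidates vs scene
Tt=cv2.imread("pics/top.png");print("top manual dish",atz("top",(180+290/3.81,130+210/3.81),.06).round(4))
print("scene manual dish",atz("scene",(130+416/3.75,140+269/3.75),.061).round(4))
E
```

```text
drift 0.0024920513975044134
mark [237.5168 103.7184] [0.4458 0.1952 0.059 ]
cap [  7   0  31  39 891] [236.95398429  97.15712682] [0.4486 0.1991 0.118 ]
cap [  7   0  31  39 877] [236.82440137  97.20752566] [0.4485 0.1991 0.118 ]
carriage_seat [292.1984 251.5968] [0.5639 0.0304 0.056 ]
top carriage_seat 0.77 [253.5936 184.8192] [0.5613 0.0364 0.056 ]
top dark_bottle_center 0.9 [169.0112 244.992 ] [0.3862 0.2882 0.059 ]
top dark_bottle_center 0.63 [158.6176 151.9872] [0.6717 0.3272 0.059 ]
top manual dish [0.5593 0.0289 0.06  ]
scene manual dish [0.5576 0.0352 0.061 ]
```

```bash
python3 -c "
from h import *
go((.446,.197,.067),(.91,.41,0))"
```

```text
t 5.58 p [0.4922 0.1163 0.2365] z [-0. -0. -1.] y [ 0.965  0.262 -0.   ] w 0.087 F [-0.1  0.4  0.8]
rot units total [-0.   -0.   -0.91]
lin units now-axes [ 3.6  -0.94  6.78]  after-turn axes [ 3.7  -0.36  6.78]
```

```bash
python3 -m jog '[{"linear":[0.9,-0.2,0.5],"rot":[0,0,-0.25],"claw":87},{"linear":[0.9,-0.2,0.5],"rot":[0,0,-0.25],"claw":87},{"linear":[0.9,-0.2,0.5],"rot":[0,0,-0.2],"claw":87},{"linear":[0.9,0,0.4],"rot":[0,0,-0.2],"claw":87},{"linear":[0,0,0],"rot":[0,0,0],"claw":87},{"linear":[0,0,0],"rot":[0,0,0],"claw":87}]'; python3 -c "
from h import *
go((.446,.197,.067))
m0=robot.camera_model('wrist');i=robot.grab_frame('wrist');cv2.imwrite('pics/w3.png',cv2.cvtColor(i,4))
go((.446,.197,.067))
for d in robot.mark_of('wrist','dark_bottle_center')[:2]: q=px(d['position']);print('mark',q,atz('wrist',q,.059,m0).round(4))"
```

```text
clock: 6.32
tool_pos: [0.4493, 0.1969, 0.1892]
tool_rot: [1.705, 2.638, 0.0]
force: [-0.1, 0.2, 0.3]
gripper_width: 0.0871
gripper_force: 0.0
t 6.33 p [0.4493 0.1969 0.1892] z [ 0.001 -0.    -1.   ] y [0.912 0.41  0.   ] w 0.0871 F [-0.1  0.2  0.3]
rot units total [0. 0. 0.]
lin units now-axes [ 0.06 -0.12  4.89]  after-turn axes [ 0.06 -0.12  4.89]
t 6.38 p [0.4495 0.1966 0.1893] z [ 0.001 -0.    -1.   ] y [0.912 0.409 0.001] w 0.087 F [ 0.2 -0.6  0.2]
rot units total [0. 0. 0.]
lin units now-axes [ 0.08 -0.12  4.89]  after-turn axes [ 0.08 -0.12  4.89]
mark [237.0048  70.0032] [0.3837 0.2933 0.059 ]
mark [256.     185.5104] [0.4469 0.1967 0.059 ]
```

```bash
python3 -m jog '[{"linear":[0,-0.1,0.8],"rot":[0,0,0],"claw":87},{"linear":[0,0,0.9],"rot":[0,0,0],"claw":87},{"linear":[0,0,0.9],"rot":[0,0,0],"claw":87},{"linear":[0,0,0.9],"rot":[0,0,0],"claw":87},{"linear":[0,0,0.8],"rot":[0,0,0],"claw":87},{"linear":[0,0,0.5],"rot":[0,0,0],"claw":87},{"linear":[0,0,0],"rot":[0,0,0],"claw":70},{"linear":[0,0,0],"rot":[0,0,0],"claw":45},{"linear":[0,0,0],"rot":[0,0,0],"claw":45},{"linear":[0,0,0],"rot":[0,0,0],"claw":45},{"linear":[0,0,0],"rot":[0,0,0],"claw":45},{"linear":[0,0,0],"rot":[0,0,0],"claw":45}]'
```

```text
clock: 7.92
tool_pos: [0.4468, 0.1963, 0.0694]
tool_rot: [1.705, 2.638, 0.0]
force: [-0.5, -0.7, 3.9]
gripper_width: 0.052
gripper_force: 30.0
```

```bash
python3 -m jog '[{"linear":[0,0,-0.5],"rot":[0,0,0],"claw":45},{"linear":[0,0,-0.9],"rot":[0,0,0],"claw":45},{"linear":[0,0,-0.9],"rot":[0,0,0],"claw":45},{"linear":[0,0,-0.9],"rot":[0,0,0],"claw":45},{"linear":[0,0,-0.8],"rot":[0,0,0],"claw":45},{"linear":[0,0,0],"rot":[0,0,0],"claw":45}]'; python3 -c "
from h import *
go((.562,.030,.17),(1,.05,0))"
```

```text
clock: 8.68
tool_pos: [0.4474, 0.1967, 0.1706]
tool_rot: [1.704, 2.636, 0.003]
force: [0.7, 0.3, -1.4]
gripper_width: 0.0522
gripper_force: 30.0
t 8.68 p [0.4474 0.1967 0.1706] z [ 0.003  0.    -1.   ] y [0.912 0.411 0.003] w 0.0522 F [ 0.7  0.3 -1.4]
rot units total [0.02 0.   2.14]
lin units now-axes [-7.96  1.44  0.04]  after-turn axes [-6.89  4.25  0.02]
```

```bash
python3 -m jog '[{"linear":[-0.5,0.2,0],"rot":[0,0,0.2],"claw":45},{"linear":[-0.84,0.32,0],"rot":[0,0,0.24],"claw":45},{"linear":[-0.84,0.32,0],"rot":[0,0,0.24],"claw":45},{"linear":[-0.84,0.32,0],"rot":[0,0,0.24],"claw":45},{"linear":[-0.84,0.32,0],"rot":[0,0,0.24],"claw":45},{"linear":[-0.84,0.32,0],"rot":[0,0,0.24],"claw":45},{"linear":[-0.84,0.32,0],"rot":[0,0,0.24],"claw":45},{"linear":[-0.84,0.32,0],"rot":[0,0,0.24],"claw":45},{"linear":[-0.84,0.32,0],"rot":[0,0,0.2],"claw":45},{"linear":[-0.3,0.1,0],"rot":[0,0,0.1],"claw":45},{"linear":[0,0,0],"rot":[0,0,0],"claw":45}]'; python3 -c "
from h import *
go((.562,.030,.17),(1,.05,0))
a=robot.grab_frame('top')[140:220,215:335];b=robot.grab_frame('scene')[150:260,190:300];w=robot.grab_frame('wrist')
f=lambda x,s:cv2.cvtColor(cv2.resize(x,s,interpolation=2),4)
cv2.imwrite('pics/c4.png',np.hstack([f(a,(450,300)),f(b,(300,300))]))
m=robot.camera_model('top');print([proj('top',(.562,.03,z)).round(1) for z in (.056,.114,.174)])
"
```

```text
clock: 10.05
tool_pos: [0.561, 0.0321, 0.1689]
tool_rot: [-2.174, -2.267, 0.0]
force: [-0.9, 0.8, -1.3]
gripper_width: 0.0519
gripper_force: 30.0
t 10.05 p [0.561  0.0321 0.1689] z [-0.  0. -1.] y [ 0.999  0.042 -0.   ] w 0.0519 F [-0.9  0.8 -1.3]
rot units total [-0.   -0.   -0.05]
lin units now-axes [-0.08  0.04 -0.04]  after-turn axes [-0.08  0.04 -0.04]
[array([255.7, 184.6]), array([255.8, 180. ]), array([255.9, 174.8])]
```

View pics/c4.png

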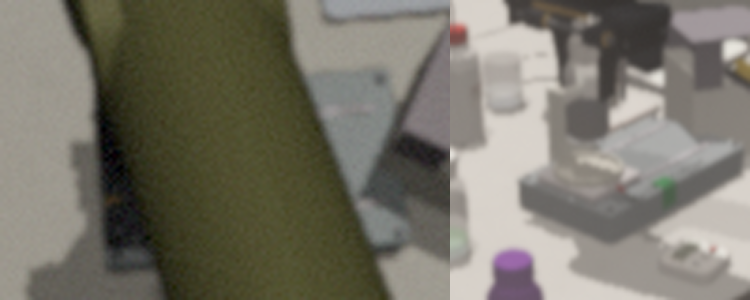

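The scene crop shows the bottle held about 43 mm over the dish and centred on it. The top view is blocked by the arm. Lowering.

```bash
python3 -m jog '[{"linear":[-0.04,0.02,0.5],"rot":[0,0,0],"claw":45},{"linear":[-0.04,0.02,0.5],"rot":[0,0,0],"claw":45},{"linear":[0,0,0.4],"rot":[0,0,0],"claw":45},{"linear":[0,0,0.2],"rot":[0,0,0],"claw":45},{"linear":[0,0,0.1],"rot":[0,0,0],"claw":45},{"linear":[0,0,0],"rot":[0,0,0],"claw":45},{"linear":[0,0,0],"rot":[0,0,0],"claw":45}]'
```

```text
clock: 11.08
tool_pos: [0.5624, 0.0305, 0.1269]
tool_rot: [2.173, 2.268, 0.001]
force: [-0.3, -1.0, -0.6]
gripper_width: 0.052
gripper_force: 30.0
```

```bash
python3 -m jog '[{"linear":[0,0,0.06],"rot":[0,0,0],"claw":45},{"linear":[0,0,0],"rot":[0,0,0],"claw":45},{"linear":[0,0,0],"rot":[0,0,0],"claw":45}]'; python3 -c "
from h import *
b=robot.grab_frame('scene')[150:250,190:310]
cv2.imwrite('pics/c5.png',cv2.cvtColor(cv2.resize(b,(720,600),interpolation=2),4))
go((.562,.030,.125))"
```

```text
clock: 11.45
tool_pos: [0.5624, 0.0305, 0.1255]
tool_rot: [2.173, 2.268, 0.001]
force: [-1.0, -0.4, 1.6]
gripper_width: 0.0522
gripper_force: 30.0
t 11.5 p [0.5624 0.0305 0.1254] z [ 0.001 -0.    -1.   ] y [0.999 0.043 0.001] w 0.052 F [ 0.7 -0.3  1.9]
rot units total [0. 0. 0.]
lin units now-axes [-0.02 -0.02  0.02]  after-turn axes [-0.02 -0.02  0.02]
```

View pics/c5.png

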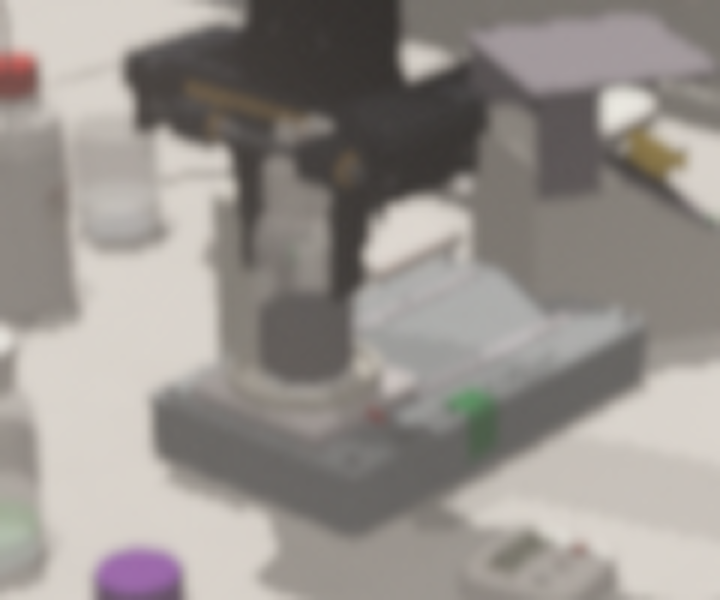

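The bottle (crop (305,340)) sits inside the lip (300,385), and the force shows contact. Releasing and rising.

```bash
python3 -m jog '[{"linear":[0,0,0],"rot":[0,0,0],"claw":65},{"linear":[0,0,0],"rot":[0,0,0],"claw":87},{"linear":[0,0,0],"rot":[0,0,0],"claw":87},{"linear":[0,0,0],"rot":[0,0,0],"claw":87},{"linear":[0,0,-0.3],"rot":[0,0,0],"claw":87},{"linear":[0,0,-0.8],"rot":[0,0,0],"claw":87},{"linear":[0,0,-1],"rot":[0,0,0],"claw":87},{"linear":[0,0,-1],"rot":[0,0,0],"claw":87},{"linear":[0,0,-1],"rot":[0,0,0],"claw":87},{"linear":[0,0,-0.8],"rot":[0,0,0],"claw":87},{"linear":[0,0,0],"rot":[0,0,0],"claw":87}]'; python3 - <<'E'
from h import *
# jog estimate: feeder origin, yaw
yaw=np.radians(2.2);seat=np.array([.562,.030]);x=np.array([np.cos(yaw),np.sin(yaw)]);y=np.array([-x[1],x[0]])
# feeder origin along track: left end (y=+180) at world approx A
A=np.array([.49,.065])
s=(A-seat)@y; o=seat+y*(s-.18);c=o-.14*y;n=-(np.cos(np.radians(60))*x+np.sin(np.radians(60))*y)
print("origin",o.round(3),"console",c.round(3),"face dir",n.round(3))
go((.562,.030,.125))
for cam in("scene","top","wrist"):
    robot.grab_frame(cam)
    for l in("jog_face","feeder","carriage_seat","reader_mark"):
        for d in robot.mark_of(cam,l)[:1]:print(cam,l,round(d["p"],2),px(d["position"]).round(1))
print("proj console-centre button",proj("scene",(*c,.105)),proj("scene",(*(c+.03*n),.105)))
E
```

```text
clock: 12.88
tool_pos: [0.5634, 0.0309, 0.2505]
tool_rot: [2.171, 2.266, 0.005]
force: [0.3, -0.7, -0.3]
gripper_width: 0.0869
gripper_force: 0.0
origin [ 0.567 -0.112] console [ 0.573 -0.252] face dir [-0.466 -0.885]
t 12.88 p [0.5634 0.0309 0.2505] z [ 0.005 -0.    -1.   ] y [0.999 0.043 0.005] w 0.0869 F [ 0.3 -0.7 -0.3]
rot units total [0. 0. 0.]
lin units now-axes [-0.03 -0.08  5.02]  after-turn axes [-0.03 -0.08  5.02]
scene jog_face 0.48 [300.7 173.6]
scene feeder 0.6 [267.6 212.4]
scene carriage_seat 0.86 [242.3 210.6]
wrist feeder 0.59 [258.  246.9]
proj console-centre button [296.24669343 173.89851631] [304.08096073 172.91826985]
```

```bash
python3 -m jog '[{"linear":[-0.6,0.07,-0.2],"rot":[0,0,0.17],"claw":87},{"linear":[-1,0.07,-0.2],"rot":[0,0,0.17],"claw":87},{"linear":[-1,0.07,0],"rot":[0,0,0.17],"claw":40},{"linear":[-1,0.07,0],"rot":[0,0,0.17],"claw":0},{"linear":[-1,0.07,0],"rot":[0,0,0.17],"claw":0},{"linear":[-1,0.07,0],"rot":[0,0,0.17],"claw":0},{"linear":[-1,0.07,0],"rot":[0,0,0.17],"claw":0},{"linear":[-1,0.07,0],"rot":[0,0,0.17],"claw":0},{"linear":[-1,0.07,0],"rot":[0,0,0.17],"claw":0},{"linear":[-1,0.07,0],"rot":[0,0,0.17],"claw":0},{"linear":[-1,0.07,0],"rot":[0,0,0.17],"claw":0},{"linear":[-1,0.07,0],"rot":[0,0,0.17],"claw":0}]'; python3 - <<'E'
from h import *
t=np.radians(42);z=np.array([.466*np.sin(t),.885*np.sin(t),-np.cos(t)])
go((.49,-.41,.25),(.885,-.466,0),z)
m=robot.camera_model("wrist");V=np.array(m["view"]);o=-V[:3,:3].T@V[:3,3];s=robot.observe();M=R.from_rotvec(s["tool_rot"])
print("cam in tool",M.inv().apply(o-s["tool_pos"]).round(3),"look",M.inv().apply(-V[2,:3]).round(3))
B=atz("scene",(300.5,173.5),.105);print("B scene",B.round(4))
robot.grab_frame("top")
for l in("jog_face","reader_mark","carriage_seat"):
    for d in robot.mark_of("top",l)[:1]:print(l,d["p"],px(d["position"]),atz("top",px(d["position"]),.056))
E
```

```text
clock: 15.12
tool_pos: [0.5462, -0.2599, 0.2575]
tool_rot: [2.543, 1.845, -0.0]
force: [0.8, -0.2, -0.7]
gripper_width: 0.0018
gripper_force: 0.0
t 15.12 p [ 0.5462 -0.2599  0.2575] z [-0. -0. -1.] y [ 0.951 -0.31  -0.   ] w 0.0018 F [ 0.8 -0.2 -0.7]
rot units total [-0.36  4.19  0.93]
lin units now-axes [-6.4  -0.27  0.3 ]  after-turn axes [-4.93  0.81 -4.03]
cam in tool [ 0.07  -0.001 -0.148] look [-0.257  0.001  0.966]
B scene [ 0.5644 -0.2654  0.105 ]
carriage_seat 0.76 [255.488  183.5904] [0.5650034 0.0306299 0.056    ]
```

```bash
python3 -m jog '[{"linear":[-1,-0.05,0],"rot":[0,0,0.16],"claw":0},{"linear":[-1,-0.05,0],"rot":[0,0,0.16],"claw":0},{"linear":[-1,-0.05,0],"rot":[0,0,0.16],"claw":0},{"linear":[-1,-0.05,0],"rot":[0,0,0.16],"claw":0},{"linear":[-1,0,0],"rot":[0,0,0.16],"claw":0},{"linear":[-1,0,0],"rot":[0,0,0.13],"claw":0},{"linear":[0,0,0],"rot":[0,0.7,0],"claw":0},{"linear":[0,0,0],"rot":[0,0.9,0],"claw":0},{"linear":[0,0,0],"rot":[0,0.9,0],"claw":0},{"linear":[0,0,0],"rot":[0,0.9,0],"claw":0},{"linear":[0,0,0],"rot":[0,0.8,0],"claw":0},{"linear":[0,0,0],"rot":[0,0,0],"claw":0}]'; python3 - <<'E'
from h import *
t=np.radians(42);z=np.array([.466*np.sin(t),.885*np.sin(t),-np.cos(t)])
B=np.array([.5644,-.2654,.105])
go(B-.11*z,(.885,-.466,0),z)
m=robot.camera_model("wrist");i=robot.grab_frame("wrist");cv2.imwrite("pics/w6.png",cv2.cvtColor(i,4))
print(proj("wrist",B,m))
for l in("jog_face",):
    for d in robot.mark_of("wrist",l)[:2]:q=px(d["position"]);print(l,round(d["p"],2),q,atz("wrist",q,.105,m).round(4))
E
```

```text
clock: 16.82
tool_pos: [0.4829, -0.3991, 0.2541]
tool_rot: [-2.249, -1.359, -0.86]
force: [0.5, 0.2, -1.2]
gripper_width: 0.0005
gripper_force: 0.0
t 16.82 p [ 0.4829 -0.3991  0.2541] z [ 0.307  0.595 -0.743] y [ 0.886 -0.464 -0.005] w 0.0005 F [ 0.5  0.2 -1.2]
rot units total [-0.03 -0.   -0.01]
lin units now-axes [0.65 0.42 4.21]  after-turn axes [0.65 0.39 4.21]
[265.97102046 158.56848656]
jog_face 0.67 [267.008 158.208] [ 0.5659 -0.2655  0.105 ]
```

View pics/w6.png

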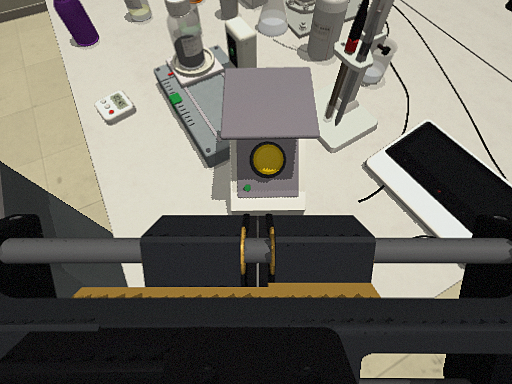

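The wrist view shows the yellow button at (267,160) below the visor, matching B≈(0.565,-0.2655,0.105). The bottle stands upright in the dish at (190,60). Approaching along the tool axis.

```bash
python3 -m jog '[{"linear":[0.3,0.2,0.7],"rot":[0,0,0],"claw":0},{"linear":[0.35,0.2,1],"rot":[0,0,0],"claw":0},{"linear":[0,0,1],"rot":[0,0,0],"claw":0},{"linear":[0,0,1],"rot":[0,0,0],"claw":0},{"linear":[0,0,1],"rot":[0,0,0],"claw":0},{"linear":[0,0,1],"rot":[0,0,0],"claw":0},{"linear":[0,0,0.8],"rot":[0,0,0],"claw":0},{"linear":[0,0,0],"rot":[0,0,0],"claw":0},{"linear":[0,0,0],"rot":[0,0,0],"claw":0}]'; python3 - <<'E'
from h import *
s=robot.observe();z=R.from_rotvec(s["tool_rot"]).as_matrix()[:,2]
B=np.array([.5652,-.2655,.105])
go(B-.014*z)
m=robot.camera_model("wrist");i=robot.grab_frame("wrist")
a=robot.grab_frame("scene")[120:220,250:370]
cv2.imwrite("pics/c7.png",cv2.cvtColor(np.hstack([cv2.resize(i,(400,300)),cv2.resize(a,(360,300),interpolation=2)]),4))
for d in robot.mark_of("wrist","jog_face")[:1]:q=px(d["position"]);print(round(d["p"],2),q,atz("wrist",q,.105,m).round(4))
E
```

```text
clock: 18.05
tool_pos: [0.5505, -0.2932, 0.1484]
tool_rot: [-2.245, -1.37, -0.862]
force: [0.7, -1.0, -0.7]
gripper_width: 0.0007
gripper_force: 0.0
t 18.05 p [ 0.5505 -0.2932  0.1484] z [ 0.307  0.594 -0.744] y [ 0.889 -0.458  0.001] w 0.0007 F [ 0.7 -1.  -0.7]
rot units total [0. 0. 0.]
lin units now-axes [-0.23  0.01  1.57]  after-turn axes [-0.23  0.01  1.57]
0.58 [261.2224 215.616 ] [ 0.5669 -0.2662  0.105 ]
```

View pics/c7.png

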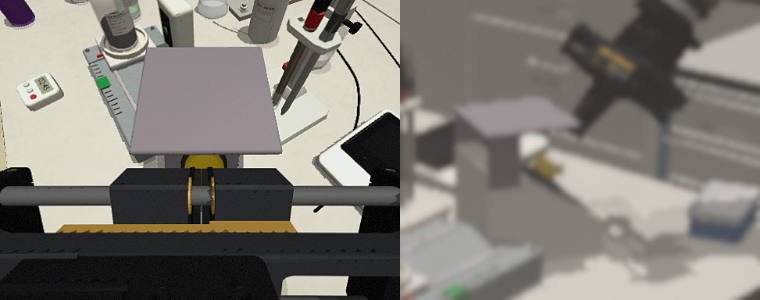

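```bash
cat >> h.py <<'E'
def status(save=None):
    m=robot.camera_model("wrist");i=robot.grab_frame("wrist");h=cv2.cvtColor(i,cv2.COLOR_RGB2HSV);t=robot.observe()
    if save: cv2.imwrite(save,cv2.cvtColor(i,4))
    roi=np.zeros(h.shape[:2],np.uint8);roi[50:175,90:180]=1
    for n,msk,z in(("band",cv2.inRange(h,(45,100,50),(80,255,255)),.04),("red",cv2.inRange(h,(0,130,90),(8,255,255))|cv2.inRange(h,(172,130,90),(180,255,255)),.045)):
        k,l,s,c=cv2.connectedComponentsWithStats(msk*roi)
        for j in range(1,k):
            if s[j,4]>6: print(n,s[j],c[j].round(1),atz("wrist",c[j],z,m).round(4))
    print("t",round(t["clock"],2),t["tool_pos"].round(4),"F",t["force"].round(1))
E
python3 -m jog '[{"linear":[-0.15,0,0.7],"rot":[0,0,0],"claw":0},{"linear":[-0.1,0,0.6],"rot":[0,0,0],"claw":0},{"linear":[0,0,0.12],"rot":[0,0,0],"claw":0},{"linear":[0,0,0],"rot":[0,0,0],"claw":0},{"linear":[0,0,0],"rot":[0,0,0],"claw":0}]'; python3 -c "
from h import *
status('pics/w8.png')
go(np.array([.5652,-.2655,.105])-.014*R.from_rotvec(robot.observe()['tool_rot']).as_matrix()[:,2])"
```

```text
clock: 18.82
tool_pos: [0.5591, -0.2759, 0.1174]
tool_rot: [-2.245, -1.369, -0.862]
force: [-0.1, -0.2, -0.3]
gripper_width: 0.0004
gripper_force: 0.0
band [108  90  21  22 243] [117.5  98.9] [ 0.5    -0.0291  0.04  ]
red [109  57   9   6  26] [113.4  59.8] [0.513  0.0337 0.045 ]
t 18.88 [ 0.5591 -0.2759  0.1174] F [ 0.4 -0.3 -0.5]
t 18.88 p [ 0.5591 -0.2759  0.1174] z [ 0.307  0.594 -0.743] y [ 0.889 -0.458  0.001] w 0.0005 F [ 0.4 -0.3 -0.5]
rot units total [0. 0. 0.]
lin units now-axes [0.03 0.03 0.13]  after-turn axes [0.03 0.03 0.13]
```

View pics/w8.png

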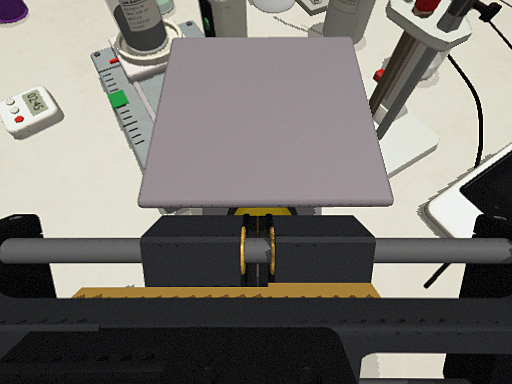

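The band is at (117,99) and the red pointer at (113,60), about 62 mm to go. Both stay visible from here. Pressing now.

```bash
python3 -m jog '[{"linear":[0,0,0.25],"rot":[0,0,0],"claw":0},{"linear":[0,0,0.25],"rot":[0,0,0],"claw":0},{"linear":[0,0,0],"rot":[0,0,0],"claw":0},{"linear":[0,0,0],"rot":[0,0,0],"claw":0},{"linear":[0,0,0],"rot":[0,0,0],"claw":0},{"linear":[0,0,0],"rot":[0,0,0],"claw":0},{"linear":[0,0,0],"rot":[0,0,0],"claw":0},{"linear":[0,0,0],"rot":[0,0,0],"claw":0},{"linear":[0,0,0],"rot":[0,0,0],"claw":0},{"linear":[0,0,0],"rot":[0,0,0],"claw":0}]'; python3 -c "
from h import *
status()"
```

```text
clock: 20.12
tool_pos: [0.5621, -0.271, 0.1084]
tool_rot: [-2.249, -1.368, -0.861]
force: [-5.0, -4.7, 6.2]
gripper_width: 0.0007
gripper_force: 5.0
band [102  87  21  19 254] [111.9  96. ] [ 0.5005 -0.0289  0.04  ]
red [107  62  10   6  28] [111.7  64.6] [0.5137 0.016  0.045 ]
t 20.18 [ 0.5621 -0.271   0.1084] F [-4.9 -7.   6.6]
```

```bash
python3 -m jog '[{"linear":[0,0,0],"rot":[0,0,0],"claw":0},{"linear":[0,0,0],"rot":[0,0,0],"claw":0},{"linear":[0,0,0],"rot":[0,0,0],"claw":0},{"linear":[0,0,0],"rot":[0,0,0],"claw":0},{"linear":[0,0,0],"rot":[0,0,0],"claw":0},{"linear":[0,0,0],"rot":[0,0,0],"claw":0},{"linear":[0,0,0],"rot":[0,0,0],"claw":0},{"linear":[0,0,0],"rot":[0,0,0],"claw":0},{"linear":[0,0,0],"rot":[0,0,0],"claw":0},{"linear":[0,0,0],"rot":[0,0,0],"claw":0},{"linear":[0,0,0],"rot":[0,0,0],"claw":0},{"linear":[0,0,0],"rot":[0,0,0],"claw":0}]'; python3 -c "
from h import *
status()"
```

```text
clock: 21.68
tool_pos: [0.5621, -0.271, 0.1084]
tool_rot: [-2.249, -1.368, -0.861]
force: [-5.1, -5.6, 6.9]
gripper_width: 0.0007
gripper_force: 5.0
band [102  87  21  19 254] [111.9  96. ] [ 0.5005 -0.0289  0.04  ]
red [114  74   9   7  33] [118.2  77. ] [ 0.5152 -0.0085  0.045 ]
t 21.73 [ 0.5621 -0.271   0.1084] F [-4.7 -6.   6.6]
```

```bash
python3 -m jog '[{"linear":[0,0,0],"rot":[0,0,0],"claw":0},{"linear":[0,0,0],"rot":[0,0,0],"claw":0},{"linear":[0,0,0],"rot":[0,0,0],"claw":0},{"linear":[0,0,0],"rot":[0,0,0],"claw":0},{"linear":[0,0,0],"rot":[0,0,0],"claw":0}]'; python3 -c "
from h import *
status('pics/w9.png')
i=cv2.imread('pics/w9.png')[50:150,70:190];cv2.imwrite('pics/w9c.png',cv2.resize(i,(600,500),interpolation=2))"
```

```text
clock: 22.35
tool_pos: [0.5621, -0.271, 0.1084]
tool_rot: [-2.249, -1.368, -0.861]
force: [-4.4, -6.1, 7.1]
gripper_width: 0.0007
gripper_force: 5.0
band [102  87  21  19 254] [111.9  96. ] [ 0.5005 -0.0289  0.04  ]
red [116  80  10   7  32] [120.6  82.7] [ 0.5153 -0.0189  0.045 ]
t 22.4 [ 0.5621 -0.271   0.1084] F [-4.8 -6.1  6.5]
```

View pics/w9c.png

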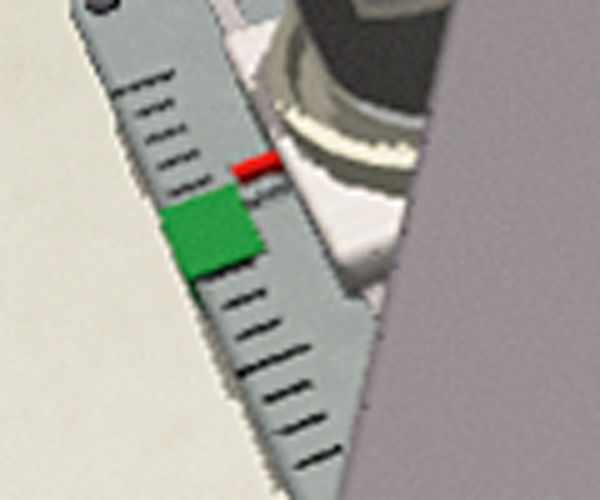

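The pointer, which is raised to about z 0.05, has about 5 mm left after correcting for its height. Releasing now.

```bash
python3 -m jog '[{"linear":[0,0,-1],"rot":[0,0,0],"claw":0},{"linear":[0,0,-1],"rot":[0,0,0],"claw":0},{"linear":[0,0,-1],"rot":[0,0,0],"claw":0},{"linear":[0,0,-1],"rot":[0,0,0],"claw":0},{"linear":[0,0,-1],"rot":[0,0,0],"claw":0},{"linear":[0,0,-1],"rot":[0,0,0],"claw":0},{"linear":[0,0,-1],"rot":[0,0,0],"claw":0},{"linear":[0,0,-0.5],"rot":[0,0,0],"claw":0},{"linear":[0,0,0],"rot":[0,0,0],"claw":0},{"linear":[0,0,0],"rot":[0,0,0],"claw":0},{"linear":[0,0,0],"rot":[0,0,0],"claw":0},{"linear":[0,0,0],"rot":[0,0,0],"claw":0}]'; python3 - <<'E'
from h import *
status()
T=robot.grab_frame("top");m=robot.camera_model("wrist");w=robot.grab_frame("wrist")
f=lambda x,s:cv2.cvtColor(cv2.resize(x,s,interpolation=2),4)
cv2.imwrite("pics/z1.png",np.hstack([f(T[150:220,230:330],(400,280)),f(w[20:160,130:330],(400,280))]))
h=cv2.cvtColor(T,cv2.COLOR_RGB2HSV)
for n,a in(("g",cv2.inRange(h,(40,90,60),(85,255,255))),("r",cv2.inRange(h,(0,90,60),(10,255,255))|cv2.inRange(h,(170,90,60),(180,255,255)))):
    k,l,s,c=cv2.connectedComponentsWithStats(a)
    for j in range(1,k):
        if s[j,4]>2 and 240<c[j][0]<330 and 150<c[j][1]<220: print(n,s[j],c[j].round(1),atz("top",c[j],.04 if n=="g" else .05).round(4))
E
```

```text
clock: 23.9
tool_pos: [0.5053, -0.3792, 0.2468]
tool_rot: [-2.243, -1.369, -0.861]
force: [-0.1, -0.2, -0.6]
gripper_width: 0.0002
gripper_force: 0.0
band [160 100  14  14 115] [166.4 105.8] [ 0.4996 -0.0295  0.04  ]
red [171  97   6   4  13] [173.6  98.5] [ 0.5167 -0.0239  0.045 ]
red [ 98 117   5   4  16] [ 99.9 118.7] [ 0.3879 -0.0112  0.045 ]
t 23.95 [ 0.5053 -0.3794  0.2469] F [ 0.7  0.3 -0.8]
g [272 203   8   7  51] [275.6 206. ] [ 0.4977 -0.0287  0.04  ]
```

View pics/z1.png

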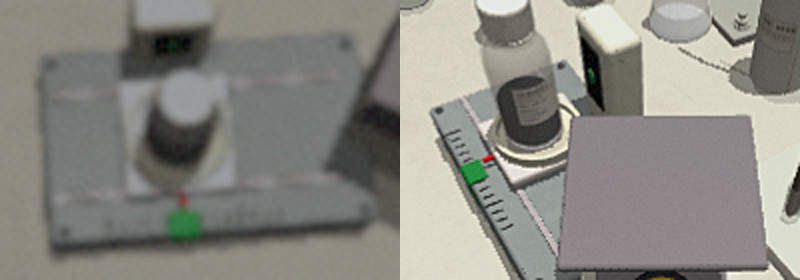

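The top view shows the pointer (183,200) in line with the middle of the band (185,223), the bottle upright, and the arm clear.

```bash
python3 -c "
from plant import robot
print(robot.close_job())"
```

```text
the job is handed in; nothing more can be done
None
```

The dark grey bottle stands upright in the carriage dish, and one unbroken press brought the red pointer to the middle of the green band. I handed the job in at about 24 s, with the arm clear and the other two bottles untouched.

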